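# Hang the bench display on its spring-balanced arm

## Robot

A 6-joint arm with a two-finger parallel gripper is mounted at the origin on the work surface. World frame = base frame: x ahead of the robot, y to its left, z up, the work surface at z = 0. Lengths are in m, angles in degrees, forces in N, time in s.
With the tool pointing down it reaches from about 0.4 to 0.825 m from the base axis. Payload 7 kg.
Tool frame: the origin (TCP) lies on the front face of the gripper's body, between the roots of the fingers; the fingertips stand 66 mm ahead of it and the grasp point (between the pads) lies 47 mm ahead of it (ctrl.grasp_offset is the z of the grasp point in the tool frame, in m); z points along the fingers, y is the direction in which the jaws open and shut (so a half turn about z gives the same grasp; the last joint's range is limited). The gripper opens to 88 mm and grips with 3 to 60 N. Pads are 19 mm wide; open, the fingers measure 130 mm over their backs; the gripper's body (78 mm by 193 mm) begins 47 mm behind the grasp point.
Start: joints at [81.366, 20.546, 0.682, 0, -70.136, -16.507], TCP at [0.287, 0.611, 0.292] pointing down, gripper open.
Joint ranges: [-176.03, 176.03], [-82.01, 121.73], [-58.28, 71.71], [-173.87, 95.51], [-174.79, -0.11], [-173.66, 173.66]. Speed limits (degrees/s): [136.94, 136.94, 172.46, 180, 180, 180].

## Interface

Orientations are given as [roll, pitch, yaw] about the fixed x, y, z axes, in that order (R = Rz(yaw) Ry(pitch) Rx(roll)).
In Python, from plant import ctrl gives the robot as it stands.
- The arm moves only by the shell command python3 -m creep 'ROWS'. ROWS is JSON, a list of rows, each a list of 7 numbers: the turn, a rotation vector about the tool's x, y, z in rad, then the shift along the tool's x, y, z in m, then the opening, from 0 (shut) to 1 (fully open). In form: [[wx, wy, wz, dx, dy, dz, grip], ...]. A call has 1 to 12 rows; each row is the pose to reach, as a shift and turn from the pose commanded when the call began, along the tool's axes at that moment; what a row does not reach only later rows make up. A row lasts 1/12 s, in which the tool goes at most 41.7 mm and 7.16 degrees, less where a joint would pass 70% of its speed; a pose out of reach is approached as far as the arm can. A call with a gripper value outside its range is refused whole. The fingers move at their own pace and stop on an object; the grip force is fixed at half the most. Time passes only in rows, so rows that repeat a pose let the fingers close. It gives the time, the measured TCP pose, the force and the opening at its end, in the units of the state.
- ctrl.get_obs(): the state, without advancing time (a new reading comes with each control period).
- ctrl.snapshot(name): name is "side" or "top"; returns the picture (420x560x3 uint8, blue, green, red); there is no depth.
- ctrl.camera_model(name): a dict with "K" (3x3 intrinsics, pixels), "rvec" (rotation vector, rad) and "tvec" (3), from world to camera coordinates, as OpenCV has them. Camera axes: x right, y down, z forward; pixel columns grow to the right and rows downward; lengths in m; the calibration is good to about 2 mm. A picture is of the moment at which its call begins. camera_model takes no time and is no camera call.
- ctrl.close_job(): hands the job in, once; it reports no verdict.
The state is a dict: "clock": time; "joint_pos": joint angles; "qvel": joint speeds; "tau": joint torques, N m; "tool_pos": TCP position; "orientation": TCP orientation; "force": force on the tool from outside, world axes, zero at the start; "moment": the same for the moment, N m; "opening": finger opening in m.
Only numpy, scipy, OpenCV 4.12 (cv2) and the standard library are available. Lean on these libraries where they do the work, as an engineer would, in place of code of your own. Each camera call takes 0.05 s, during which the arm holds its last target.

## Task

Lift the small grey bench display out of the rack and hang it by the bar on its back in both hooks of the spring-balanced arm, keeping hold of it while the arm sinks under the weight until the arm carries it and has settled. Then swing the arm round on its post so that the display stands square to the bench's front edge, screen towards the robot, and leave it hanging there. Never let go while the arm would still sink or spring up, do not drop the display, and leave everything else on the bench where it is.

Things in the scene. Friction and masses are not known exactly. Their poses are not given: they have to be found in the camera images.
- display: grey flat display, housing 190 wide (y) x 135 tall (z) x 22 mm thick (x), 0.5 to 0.7 kg, upright in one of the rack's two slots (which one varies). Origin: centre of its underside, mid-thickness; z up, dark blue screen on its -x face, steel bracket with hanging bar on its +x face. The bracket starts 43 mm below the top edge; above that the back is bare
- top_edge (a point): middle of the display's top edge, 135 mm above its underside, mid-thickness. Pinch here across the 22 mm thickness, fingertips at most 40 mm below the edge
- hang_bar (a point): middle of the hanging bar on the display's back: round steel bar 10 mm thick, 95 mm long between two lugs, parallel to y, 33 mm behind the display's mid-thickness and 72 mm above its underside. Axes as the display's
- foot (a point): end of the rubber foot on the display's back, 24 mm wide: 36 mm behind mid-thickness, 47 mm below the bar. Come to the hooks from the robot's side with the bar above the hook tips: foot and lower back then pass in front of and between the hooks. Hung, the foot leans on the mount's rubber stop (2 mm off it with bar seated and display upright)
- hooks (a point): where hang_bar lies when seated: midway between the mount's two upturned V hooks, 66 mm apart, each 8 mm wide (10 mm play for the lugs sideways). They open upwards; tips 10 mm above this point, nothing of the mount higher. Lowered from straight above, a bar up to 5 mm off slides home. Moves with the arm; axes: z up, -x away from the post, y along the bar. A seated display has the same axes
- sink (a joint): how far the boom has sunk, rad: 0 = empty, on its upper stop, 0.30 above level; 0.30 = level; 0.75 lower stop. Parallelogram boom, 260 mm pivot to pivot: the mount stays level and moves on an arc of that radius. Spring 2.4 Nm/rad, well damped; empty it pushes up with 2 N at the hooks. With the display hanging free it rests at 0.30 to 0.51 (hooks 80 to 130 mm lower), depending on its mass
- stop (a point): middle of the mount's rubber stop, 47 mm below the hooks point; axes as the hooks'. The whole arm turns freely about its upright post, 1 rad either way, and stays where left (friction 0.2 Nm); it starts turned 0.3 to 0.75 rad counterclockwise (seen from above) from square to the bench. The post's axis lies along the hooks' +x, 53 mm + 260 mm x cos(0.30 - sink) behind the hooks point
- rack: plywood board 200 (x) x 220 (y) x 12 mm thick, screwed down, with steel wire loops 68 mm tall that make two slots at x = -45 and +45 mm in its frame, 1.5 mm play each side of the display. Loops stand 66 to 94 mm left and right of the middle. Origin: centre of its underside. The things in it share its yaw
- mat_mid (a point): middle of the dark green cutting mat, 300 x 420 mm and 2 mm thick, that lies on the bench square to it: its y axis is parallel to the bench's front edge, which runs along the robot's side
- supply: second, shorter slab standing in the rack's other slot: plain blue module 160 wide x 95 tall x 22 thick (mm), no bar on its back; origin at the centre of its underside. Leave it
- gear: green printed gear lying flat on the bench, about 74 across, 20 tall; origin under its centre. Leave it
- driver: screwdriver lying on the bench; leave it
- caliper: steel and black caliper lying flat, 150 long; leave it
- pencup: red pencil cup, 80 across, 90 tall, pens standing up to 170; origin under its centre. Leave it

How it is judged:
By the outcome, as a careful person would: the job done as asked, in the order asked, and still so for the second after the job is handed in, with the robot touching nothing.
It also fails if it takes over 72 s, if anything falls off the work surface, if the arm or the gripper's body presses on something with over 40 N, if the wrist force passes 120 N, or if a joint passes its speed limit or range.

## Working session

There is one attempt and no reset: what is moved stays moved. The work goes in short steps, Python scripts to look and compute and a shell command to move; the robot and the scene stay as the last step left them, time stands still between calls to the robot, and variables do not carry over. Pictures are saved under pics/ and viewed, and the job is handed in when it is done.

```bash
ls; mkdir -p pics
python3 - <<'E'
from plant import ctrl
import cv2
print(ctrl.get_obs())
for n in("side","top"):
    print(n,ctrl.camera_model(n)); cv2.imwrite(f"pics/{n}0.png",ctrl.snapshot(n))
print(ctrl.grasp_offset)
E
```

```text
pics
{'clock': 0.0, 'joint_pos': array([ 8.13681743e+01,  2.05920010e+01,  6.34800862e-01, -2.04496706e-02,
       -7.01361579e+01, -1.65069668e+01]), 'qvel': array([-0.08750362, -0.04735722,  0.03265625,  0.00088664, -0.12915246,
        0.00556281]), 'tau': array([ 1.64664812e-03, -5.82724357e+01,  2.93044013e+01,  6.99646980e+00,
        6.95226394e-03, -1.65991491e-04]), 'tool_pos': array([0.28660099, 0.61071983, 0.29122298]), 'orientation': array([ 1.79905027e+02, -8.09691904e-03, -2.51457499e+01]), 'force': array([ 0.56507223,  0.40512596, -0.56133503]), 'moment': array([-0.00565063,  0.02247154, -0.06104463]), 'opening': 0.08751012158980881}
side {'K': array([[393.65804442,   0.        , 277.58843521],
       [  0.        , 393.65804442, 210.39326351],
       [  0.        ,   0.        ,   1.        ]]), 'rvec': array([ 2.34582092, -0.37062556,  0.12731423]), 'tvec': array([-0.5479606 ,  0.26191771,  0.899611  ])}
top {'K': array([[501.02557862,   0.        , 279.39533733],
       [  0.        , 501.02557862, 200.49288936],
       [  0.        ,   0.        ,   1.        ]]), 'rvec': array([ 2.13380513, -2.11737743,  0.19542072]), 'tvec': array([-0.0081896 ,  0.58270379,  1.16480187])}
0.0468
```

View pics/side0.png

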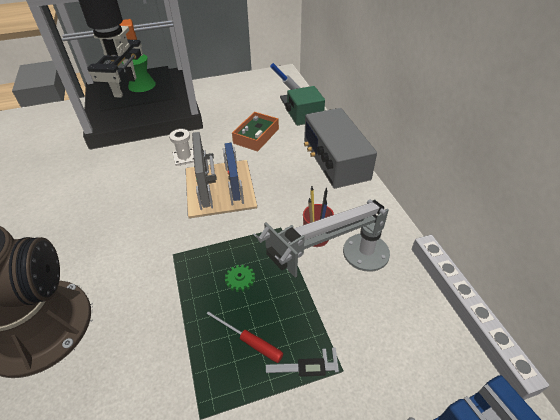

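View pics/top0.png

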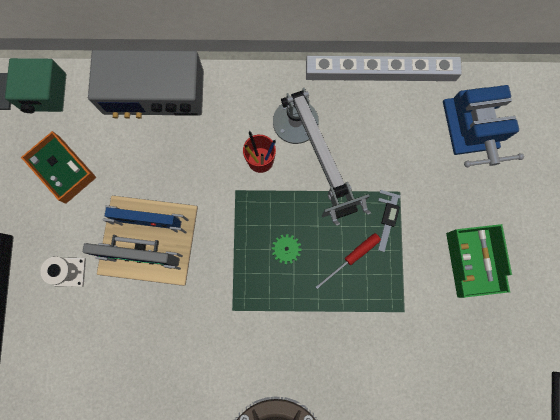

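```bash
cat > h.py <<'E'
import numpy as np, cv2
from plant import ctrl
def cam(n):
    m=ctrl.camera_model(n); K=np.array(m['K']);rv=np.array(m['rvec'],float);tv=np.array(m['tvec'],float)
    return K,rv,tv
def ray(n,uv):
    K,rv,tv=cam(n);R=cv2.Rodrigues(rv)[0]
    d=R.T@np.linalg.inv(K)@np.array([uv[0],uv[1],1.]);return -R.T@tv,d/np.linalg.norm(d)
def onz(n,uv,z):
    o,d=ray(n,uv);return o+d*(z-o[2])/d[2]
def tri(us,ut):
    o1,d1=ray('side',us);o2,d2=ray('top',ut)
    A=np.array([d1,-d2]).T;s=np.linalg.lstsq(A,o2-o1,rcond=None)[0]
    p,q=o1+d1*s[0],o2+d2*s[1];return (p+q)/2,np.linalg.norm(p-q)
def proj(n,P):
    K,rv,tv=cam(n);return cv2.projectPoints(np.array(P,float).reshape(-1,3),rv,tv,K,None)[0].reshape(-1,2)
E
python3 - <<'E'
import cv2
from h import *
s=cv2.imread('pics/side0.png');t=cv2.imread('pics/top0.png')
def crop(im,x,y,w,h,f,n): cv2.imwrite(n,cv2.resize(im[y:y+h,x:x+w],None,fx=f,fy=f,interpolation=cv2.INTER_CUBIC))
crop(s,170,120,100,100,6,'pics/c1.png');crop(s,250,190,150,90,5,'pics/c2.png')
crop(t,75,190,130,100,6,'pics/c3.png');crop(t,265,80,150,150,4,'pics/c4.png')
for n in('side','top'): print(n,ray(n,(280,210)))
E
```

```text
side (array([ 0.40325693, -0.58751812,  0.81876002]), array([ 0.20474009,  0.6662836 , -0.7170409 ]))
top (array([ 0.36093466, -0.00421863,  1.2514322 ]), array([ 1.63391606e-01, -9.15326053e-04, -9.86560868e-01]))
```

View pics/c1.png

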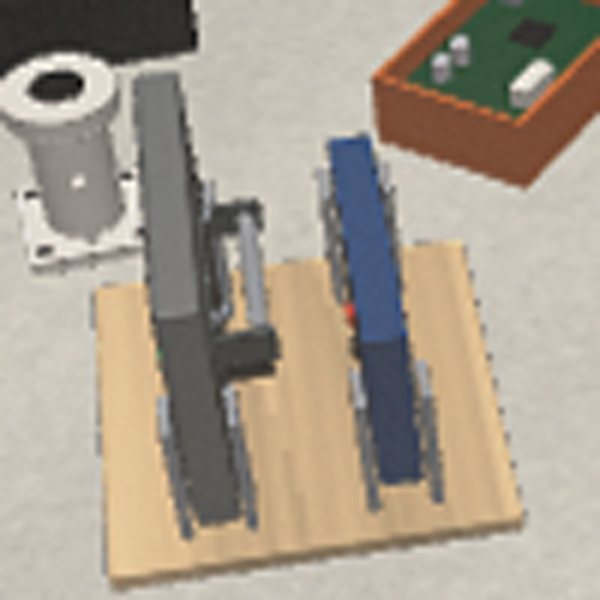

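View pics/c2.png

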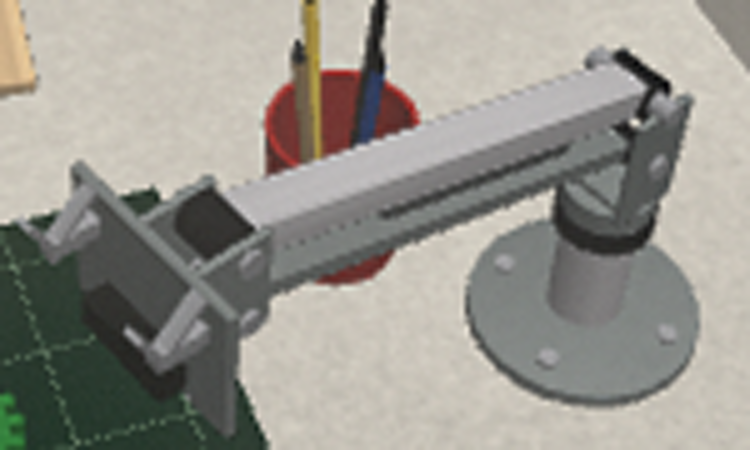

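View pics/c3.png

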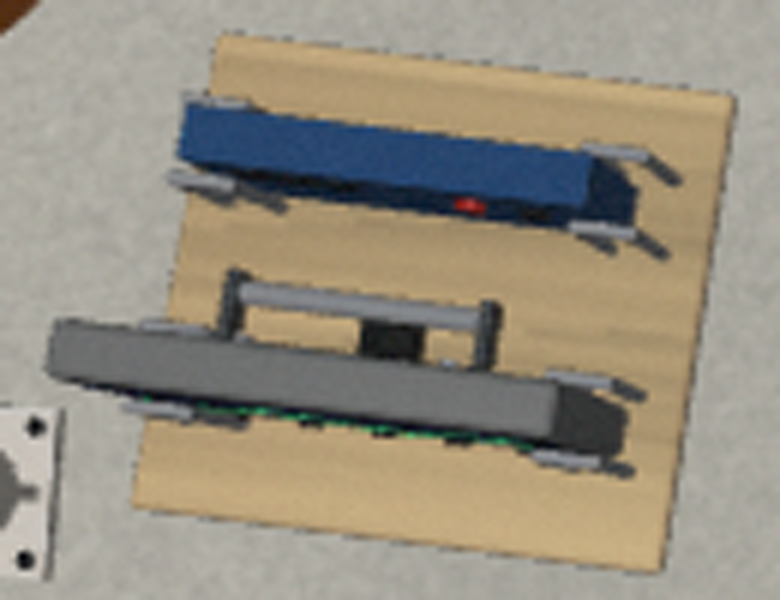

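View pics/c4.png

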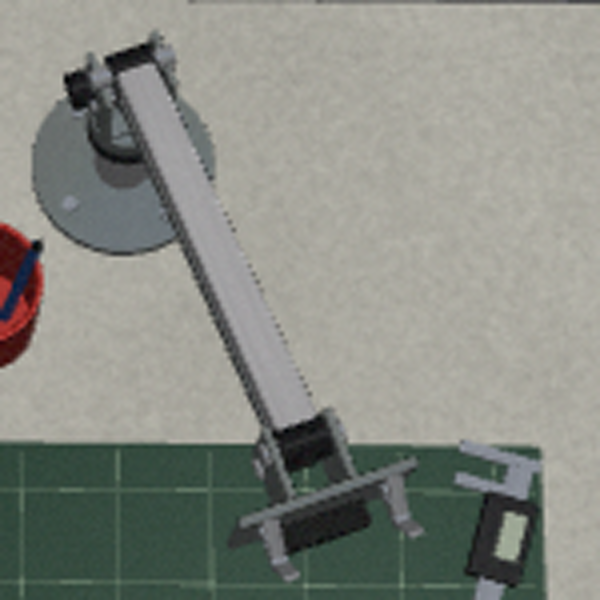

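Run:
```python
from h import *
np.set_printoptions(precision=4,suppress=True)
def pc(x,y,f,ox,oy): return ((x+.5)/f-.5+ox,(y+.5)/f-.5+oy)
C=[pc(x,y,6,75,190) for x,y in [(220,35),(735,95),(660,572),(133,508)]]
P=np.array([onz('top',c,.012) for c in C]);print('rack',P,P.mean(0))
for a,b in((0,1),(3,2),(3,0),(2,1)):
    d=P[a]-P[b];print(np.linalg.norm(d),np.degrees(np.arctan2(d[1],d[0])))
C=[pc(x,y,6,75,190) for x,y in [(62,320),(557,378),(550,437),(50,378)]]
P=np.array([onz('top',c,.147) for c in C]);print('disp',P,P.mean(0))
for a,b in((0,1),(3,2),(3,0),(2,1)):
    d=P[a]-P[b];print(np.linalg.norm(d),np.degrees(np.arctan2(d[1],d[0])))
# side: top of display corners
print(P.mean(0), [onz('side',pc(x,y,6,170,120),.147) for x,y in [(137,75),(178,75),(200,315),(160,318)]])
# bar from both views (ends)
print('bar',tri(pc(250,212,6,170,120),pc(245,292,6,75,190)),tri(pc(260,330,6,170,120),pc(482,320,6,75,190)))
# hooks tips: side crop5 off 250,190 ; top crop4 off 265,80
# mount top-plate corners & hook tips
for nm,s,t in [('hookL tip',(28,228),(290,577)),('hookR tip',(160,362),(415,533)),('plate L',(78,165),(240,525)),('plate R',(238,318),(413,463))]:
    print(nm,tri(pc(*s,5,250,190),pc(*t,4,265,80)))
# post base circle
im=cv2.imread('pics/top0.png')
# mat
hsv=cv2.cvtColor(im,cv2.COLOR_BGR2HSV)
m=cv2.inRange(hsv,(60,60,20),(100,255,110))
c=max(cv2.findContours(m,0,2)[0],key=cv2.contourArea);r=cv2.minAreaRect(c);b=cv2.boxPoints(r)
P=np.array([onz('top',x,.002) for x in b]);print('mat',b,P,P.mean(0))
for a,bb in((0,1),(1,2),(2,3),(3,0)):
    d=P[a]-P[bb];print(np.linalg.norm(d),np.degrees(np.arctan2(d[1],d[0])))
```

```text
rack [[0.6001 0.4201 0.012 ]
 [0.5762 0.2029 0.012 ]
 [0.3792 0.226  0.012 ]
 [0.4033 0.4421 0.012 ]] [0.4897 0.3228 0.012 ]
0.21850529544803163 83.72474763920226
0.21741470261554796 83.63542304941853
0.19805213636922542 173.63027902714472
0.19839588158451812 173.315404980523
disp [[0.4669 0.4246 0.147 ]
 [0.447  0.2416 0.147 ]
 [0.4255 0.2431 0.147 ]
 [0.4456 0.4274 0.147 ]] [0.4463 0.3342 0.147 ]
0.1840851514718759 83.80361397668776
0.18531324902518506 83.78000475213807
0.021477018889699172 172.6984211374469
0.021564745483970537 175.9664127563475
[0.4463 0.3342 0.147 ] [array([0.4473, 0.4258, 0.147 ]), array([0.4666, 0.4192, 0.147 ]), array([0.4448, 0.2341, 0.147 ]), array([0.4277, 0.2377, 0.147 ])]
bar (array([0.4852, 0.3775, 0.0877]), np.float64(0.0023813220948044654)) (array([0.4736, 0.2845, 0.0893]), np.float64(0.00012203719131913996))
hookL tip (array([ 0.4979, -0.119 ,  0.2634]), np.float64(0.000760598184852485))
hookR tip (array([ 0.5253, -0.1842,  0.2511]), np.float64(0.006307580259883821))
plate L (array([ 0.5242, -0.0944,  0.2632]), np.float64(0.0012540495197011774))
plate R (array([ 0.5573, -0.182 ,  0.2618]), np.float64(0.0024176257269846848))
mat [[232.7418 309.9812]
 [233.7399 190.2145]
 [403.9947 191.6333]
 [402.9966 311.4   ]] [[ 0.32    0.108   0.002 ]
 [ 0.618   0.1128  0.002 ]
 [ 0.6177 -0.3206  0.002 ]
 [ 0.3198 -0.307   0.002 ]] [ 0.4689 -0.1017  0.002 ]
0.29801067583255664 -179.07946338504456
0.4333522851567794 89.96179005883157
0.2982180138104731 -2.622289910811196
0.41492054105129306 -90.03072714982775
```

Run:
```python
import cv2
s=cv2.imread('pics/side0.png');t=cv2.imread('pics/top0.png')
def crop(im,x,y,w,h,f,n): cv2.imwrite(n,cv2.resize(im[y:y+h,x:x+w],None,fx=f,fy=f,interpolation=cv2.INTER_CUBIC))
crop(s,252,216,58,60,10,'pics/d1.png');crop(t,318,176,58,50,12,'pics/d2.png')
crop(s,335,195,65,80,7,'pics/d3.png')
```

```text
(no output)
```

View pics/d1.png

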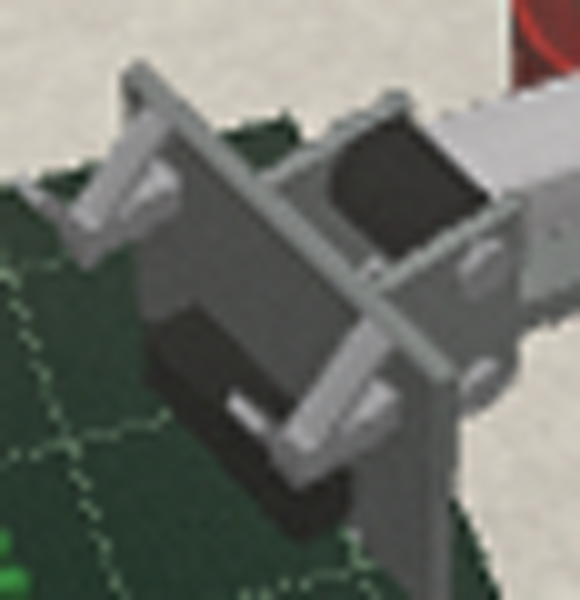

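View pics/d2.png

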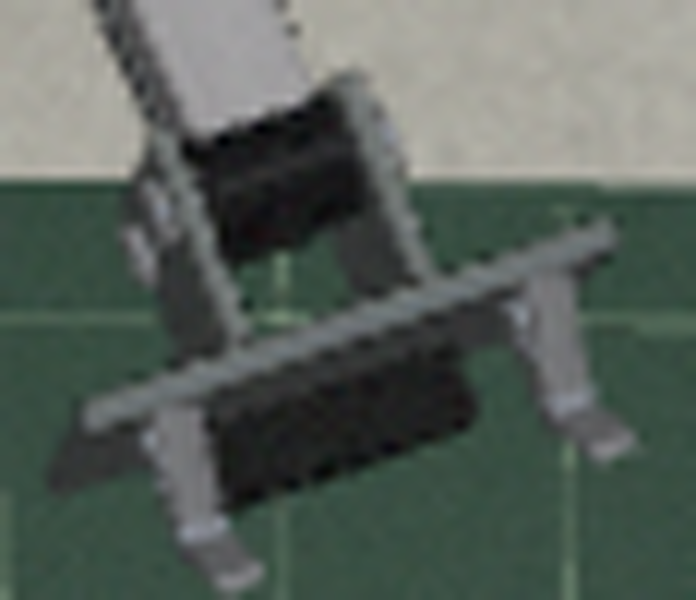

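View pics/d3.png

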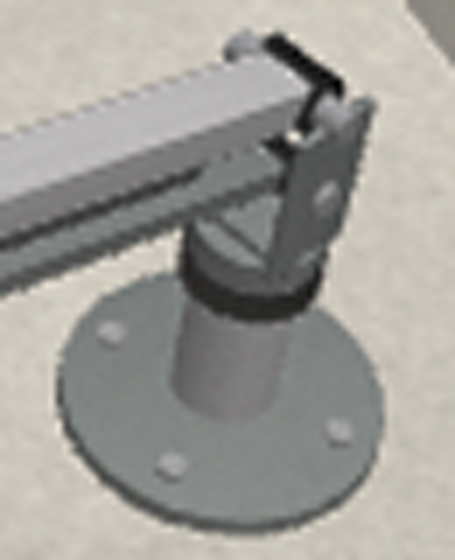

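Run:
```python
from h import *
np.set_printoptions(precision=4,suppress=True)
def pc(p,f,ox,oy): return ((p[0]+.5)/f-.5+ox,(p[1]+.5)/f-.5+oy)
S=lambda p:pc(p,10,252,216);T=lambda p:pc(p,12,318,176)
R={}
for nm,s,t in [('lipL',(22,183),(240,578)),('lipR',(237,398),(616,448)),('crL',(85,225),(202,533)),('crR',(297,450),(570,403)),
 ('pL',(135,65),(92,405)),('pR',(445,370),(610,230))]:
    R[nm],e=tri(S(s),T(t));print(nm,R[nm],e)
for a in('lip','cr','p'):
    d=R[a+'L']-R[a+'R'];print(a,np.linalg.norm(d),np.degrees(np.arctan2(-d[0],d[1])),(R[a+'L']+R[a+'R'])/2)
# disc from side
im=cv2.imread('pics/side0.png')
# ellipse points of disc in d3 (scale7, off 335,195)
pts=[(58,385),(75,450),(120,495),(180,522),(240,528),(310,512),(360,470),(383,420),(375,375),(340,330),(75,330),(110,295),(150,277)]
P=np.array([onz('side',pc(p,7,335,195),.006) for p in pts])[:,:2]
A=np.c_[2*P,np.ones(len(P))];x=np.linalg.lstsq(A,(P**2).sum(1),rcond=None)[0]
print('post',x[:2],np.sqrt(x[2]+x[0]**2+x[1]**2))
tp=[(32,160),(40,200),(65,232),(100,250),(130,254),(165,245),(60,105),(42,130),(210,130),(215,160)]
P=np.array([onz('top',pc(p,4,265,80),.006) for p in tp])[:,:2]
A=np.c_[2*P,np.ones(len(P))];x=np.linalg.lstsq(A,(P**2).sum(1),rcond=None)[0]
print('post top',x[:2],np.sqrt(x[2]+x[0]**2+x[1]**2))
# mat edges by line fit
for k,im in(('top',cv2.imread('pics/top0.png')),):
    hsv=cv2.cvtColor(im,cv2.COLOR_BGR2HSV);m=cv2.inRange(hsv,(60,60,20),(100,255,110))
    bot=[(u,np.where(m[:,u])[0].max()) for u in range(240,400,4)]
    lef=[(np.where(m[v,:])[0]) for v in range(200,305,4)]; lef=[(l[l>200].min(),v) for l,v in zip(lef,range(200,305,4))]
    rt=[(np.where(m[v,:420])[0].max(),v) for v in range(200,305,4)]
    for nm,L in(('front',bot),('left',lef),('right',rt)):
        Q=np.array([onz(k,p,.002) for p in L])[:,:2].astype(np.float32)
        v=cv2.fitLine(Q,cv2.DIST_HUBER,0,.01,.01).ravel();print(nm,np.degrees(np.arctan2(v[1],v[0])),v[2:])
```

```text
lipL [ 0.4964 -0.1191  0.2685] 0.001398519203063194
lipR [ 0.5184 -0.1812  0.2713] 0.0008846083965797711
crL [ 0.5077 -0.1153  0.2476] 0.0001988737266657326
crR [ 0.5301 -0.1779  0.2472] 0.0006188343572470524
pL [ 0.5253 -0.0952  0.266 ] 0.0019227723688910756
pR [ 0.5565 -0.1822  0.265 ] 0.0005966498652952638
lip 0.06587642106338712 19.52248538484929 [ 0.5074 -0.1502  0.2699]
cr 0.06648200678538188 19.651019079933583 [ 0.5189 -0.1466  0.2474]
p 0.09243798017859284 19.710941759091885 [ 0.5409 -0.1387  0.2655]
post [ 0.8008 -0.045 ] 0.05985005327109759
post top [ 0.8024 -0.0449] 0.05974617547193324
front 89.986404 [ 0.3208 -0.0628]
left 0.0791547 [0.483  0.1081]
right -0.14158422 [ 0.4833 -0.306 ]
```

Run:
```python
from h import *
np.set_printoptions(precision=4,suppress=True)
for p in[(90,146),(203,128),(188,66)]: print(onz('side',p,0))
for p in[(12,235),(3,350)]: print(onz('top',p,0),onz('top',p,.05))
print(proj('side',[[.287,.611,.291],[.287,.611,.225]]),proj('top',[.287,.611,.291]))
s=cv2.imread('pics/side0.png');cv2.imwrite('pics/e1.png',cv2.resize(s[0:150,20:260],None,fx=3.3,fy=3.3,interpolation=cv2.INTER_CUBIC))
```

```text
[0.1032 0.6804 0.    ]
[0.4979 0.6608 0.    ]
[0.5198 1.1731 0.    ]
[0.4994 0.666  0.    ] [0.4939 0.6392 0.05  ]
[0.2216 0.6585 0.    ] [0.2272 0.632  0.05  ]
[[119.6478  66.645 ]
 [126.2287  87.3411]] [[-52.4187 331.1478]]
```

View pics/e1.png

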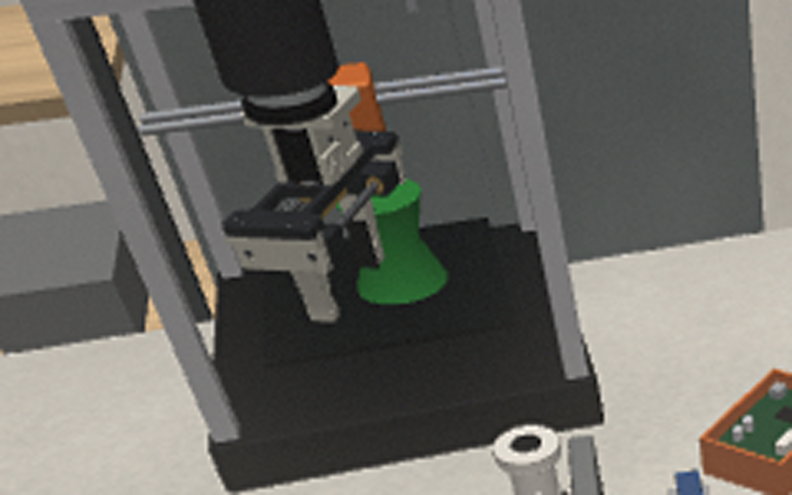

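```bash
python3 -m creep '[[0,0,0,0.014,0.030,0,1],[0,0,0,0.028,0.06,0,1],[0,0,0.1,0.045,0.09,0,1],[0,0,0.22,0.07,0.105,0,1],[0,0,0.34,0.1,0.118,0,1],[0,0,0.46,0.13,0.13,0,1],[0,0,0.58,0.16,0.142,0,1],[0,0,0.70,0.19,0.154,0,1],[0,0,0.82,0.215,0.165,0,1],[0,0,0.94,0.24,0.175,0,1],[0,0,1.06,0.255,0.181,0,1],[0,0,1.18,0.263,0.184,0,1]]'
```

```text
clock: 1.1
tool_pos: [0.4477, 0.3308, 0.2918]
orientation: [180.0, -0.0, -93.2]
force: [0.0, -0.1, 0.2]
opening: 0.0882
```

```bash
python3 -m creep '[[0,0,0.054,-0.001,0.001,0,1],[0,0,0.054,-0.001,0.001,0.02,1],[0,0,0.054,-0.001,0.001,0.04,1],[0,0,0.054,-0.001,0.001,0.06,1],[0,0,0.054,-0.001,0.001,0.08,1],[0,0,0.054,-0.001,0.001,0.095,1],[0,0,0.054,-0.001,0.001,0.105,1],[0,0,0.054,-0.001,0.001,0.112,1],[0,0,0.054,-0.001,0.001,0.112,1]]'
python3 - <<'E'
from h import *
for n in('side','top'):
    im=ctrl.snapshot(n)
    c=im[80:220,150:300] if n=='side' else im[150:310,50:230]
    cv2.imwrite(f'pics/{n}1.png',cv2.resize(c,None,fx=4,fy=3.7,interpolation=cv2.INTER_CUBIC))
print(ctrl.get_obs()['tool_pos'],ctrl.get_obs()['orientation'])
E
```

```text
clock: 1.85
tool_pos: [0.4454, 0.3333, 0.1788]
orientation: [179.9, -0.1, -95.9]
force: [0.4, -0.5, -0.2]
opening: 0.088
[0.44597665 0.33400916 0.18061371] [-1.79977600e+02  1.09232962e-02 -9.58294948e+01]
```

View pics/side1.png

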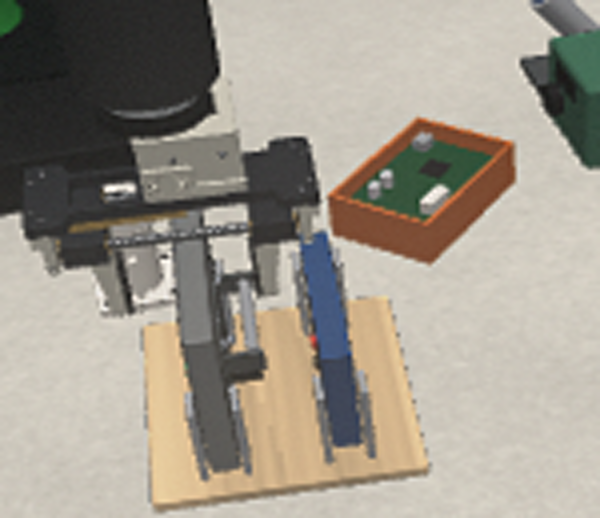

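View pics/top1.png

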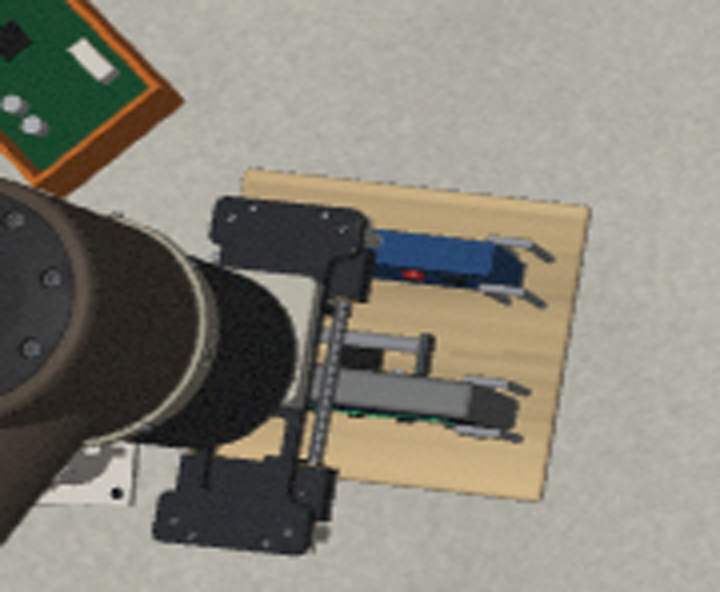

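```bash
python3 -m creep '[[0,0,0,0,0,0,0],[0,0,0,0,0,0,0],[0,0,0,0,0,0,0],[0,0,0,0,0,0,0],[0,0,0,0,0,0,0],[0,0,0,0,0,0,0],[0,0,0,0,0,0,0],[0,0,0,0,0,0,0],[0,0,0,0,0,0,0],[0,0,0,0,0,0,0],[0,0,0,0,0,0,0],[0,0,0,0,0,0,0]]';python3 - <<'E'
from h import *
o=ctrl.get_obs();print(o['tool_pos'],o['orientation'],o['force'],o['moment'],o['opening'])
E
```

```text
clock: 2.95
tool_pos: [0.4458, 0.3338, 0.1801]
orientation: [180.0, -0.0, -95.8]
force: [0.8, -0.4, -0.3]
opening: 0.022
[0.44575808 0.33377896 0.18011671] [ 1.79999451e+02 -1.60023907e-03 -9.58449697e+01] [ 0.76327064 -0.3752309  -0.28894098] [ 0.09921998 -0.13952509  0.04315215] 0.02195377947926884
```

```bash
python3 -m creep '[[0,0,0,0,0,-0.005,0],[0,0,0,0,0,-0.015,0],[0,0,0,0,0,-0.03,0],[0,0,0,0,0,-0.05,0],[0,0,0,0,0,-0.07,0],[0,0,0,0,0,-0.09,0],[0,0,0,0,0,-0.11,0],[0,0,0,0,0,-0.13,0],[0,0,0,0,0,-0.15,0],[0,0,0,0,0,-0.17,0],[0,0,0,0,0,-0.19,0],[0,0,0,0,0,-0.205,0]]';python3 -m creep '[[0,0,0,0,0,0,0],[0,0,0,0,0,0,0],[0,0,0,0,0,0,0],[0,0,0,0,0,0,0]]';python3 - <<'E'
from h import *
o=ctrl.get_obs();print(o['tool_pos'],o['orientation'],o['force'],o['moment'],o['opening'])
for n in('side','top'):
    im=ctrl.snapshot(n);cv2.imwrite(f'pics/{n}2.png',im)
E
```

```text
clock: 3.95
tool_pos: [0.4454, 0.3334, 0.3873]
orientation: [-180.0, 0.0, -95.8]
force: [-0.3, 0.8, -5.3]
opening: 0.0218
clock: 4.28
tool_pos: [0.4452, 0.3333, 0.3836]
orientation: [179.9, -0.1, -95.8]
force: [-1.1, 0.2, -5.7]
opening: 0.0219
[0.44517672 0.33330366 0.38358753] [ 1.79894979e+02 -1.19468864e-01 -9.58485412e+01] [-1.10261598  0.24345412 -5.67593121] [ 0.06882127 -0.04257478 -0.00608228] 0.021944933534470343
```

View pics/side2.png

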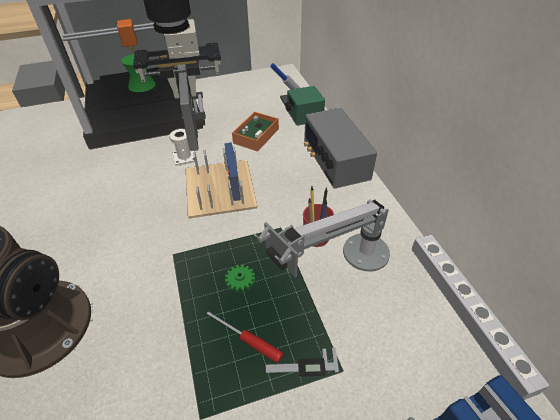

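View pics/top2.png

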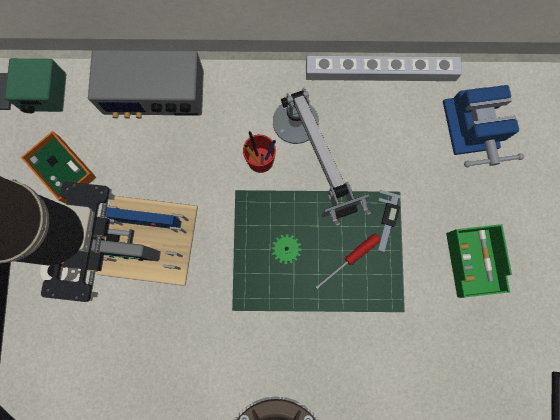

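```bash
python3 -m creep '[[0,0,0,0.008,-0.001,0,0],[0,0,-0.03,0.025,-0.005,0,0],[0,0,-0.06,0.05,-0.01,0,0],[0,0,-0.1,0.08,-0.015,0,0],[0,0,-0.14,0.115,-0.022,0,0],[0,0,-0.18,0.15,-0.028,0,0],[0,0,-0.22,0.185,-0.033,0,0],[0,0,-0.26,0.22,-0.036,0,0],[0,0,-0.3,0.255,-0.038,0,0],[0,0,-0.34,0.29,-0.039,0,0],[0,0,-0.37,0.325,-0.039,0,0],[0,0,-0.4,0.35,-0.039,0,0]]'
```

```text
clock: 5.38
tool_pos: [0.4476, -0.0211, 0.3851]
orientation: [180.0, -0.0, -72.9]
force: [-0.4, 1.2, -6.0]
opening: 0.0223
```

```bash
python3 -m creep '[[0,0,0,0.02,0.012,0,0],[0,0,-0.02,0.045,0.025,0,0],[0,0,-0.03,0.075,0.04,0,0],[0,0,-0.04,0.105,0.055,0,0],[0,0,-0.044,0.13,0.066,0,0],[0,0,-0.044,0.14,0.071,0,0],[0,0,-0.044,0.145,0.073,0,0],[0,0,-0.044,0.145,0.073,0,0],[0,0,-0.044,0.145,0.073,0,0],[0,0,-0.044,0.145,0.073,0,0]]';python3 - <<'E'
from h import *
o=ctrl.get_obs();print(o['tool_pos'],o['orientation'],o['force'],o['moment'],o['opening'])
for n in('side','top'):
    im=ctrl.snapshot(n);cv2.imwrite(f'pics/{n}3.png',im)
    c=im[180:320,210:360] if n=='side' else im[160:300,280:430]
    cv2.imwrite(f'pics/{n}3c.png',cv2.resize(c,None,fx=4.2,fy=4.2,interpolation=cv2.INTER_CUBIC))
E
```

```text
clock: 6.22
tool_pos: [0.4217, -0.1779, 0.3851]
orientation: [-180.0, 0.0, -70.4]
force: [-0.2, 0.2, -5.2]
opening: 0.0219
[ 0.42168973 -0.17785267  0.38509678] [-1.79995345e+02  1.14509471e-02 -7.03733530e+01] [-0.15437543  0.22476076 -5.19753143] [ 0.07196258 -0.03561451  0.00052364] 0.021870934007984705
```

View pics/side3c.png

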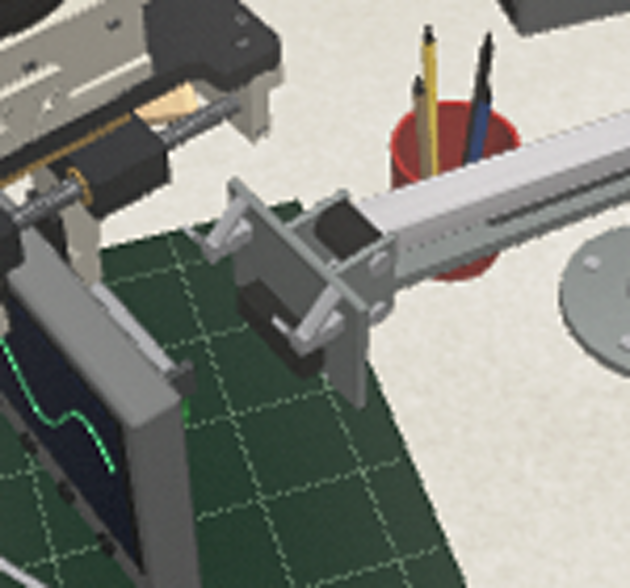

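View pics/top3c.png

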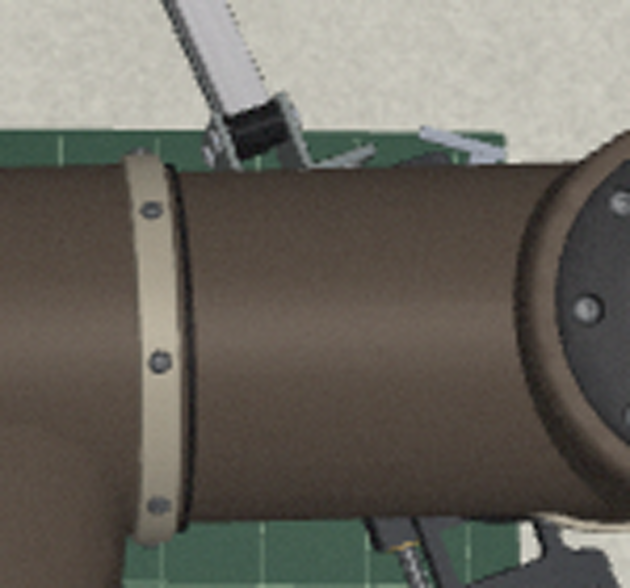

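Run:
```python
from h import *
np.set_printoptions(precision=1,suppress=True)
im=cv2.imread('pics/side3.png')
c=im[225:290,205:275]
def pr(T,yaw,Q):
    y=np.radians(yaw);R=np.array([[np.cos(y),-np.sin(y),0],[np.sin(y),np.cos(y),0],[0,0,1]])
    return proj('side',[T+R@np.array(q) for q in Q])
T=np.array([.4217,-.1779,.3851])
Q=[[.033,.0475,-.096],[.033,-.0475,-.096],[-.011,-.095,-.033],[.011,-.095,-.033],[.011,.095,-.033],[-.011,-.095,-.168]]
p=pr(T,19.6,Q);print(p)
b=cv2.resize(c,None,fx=9,fy=9,interpolation=cv2.INTER_CUBIC)
for u,v in p:
    cv2.circle(b,(int((u-205+.5)*9),int((v-225+.5)*9)),4,(0,0,255),1)
cv2.imwrite('pics/f3.png',b)
```

```text
[[221.4 235.4]
 [251.8 270.2]
 [242.4 281.7]
 [255.2 273.8]
 [191.3 200.6]
 [249.  327.9]]
```

View pics/f3.png

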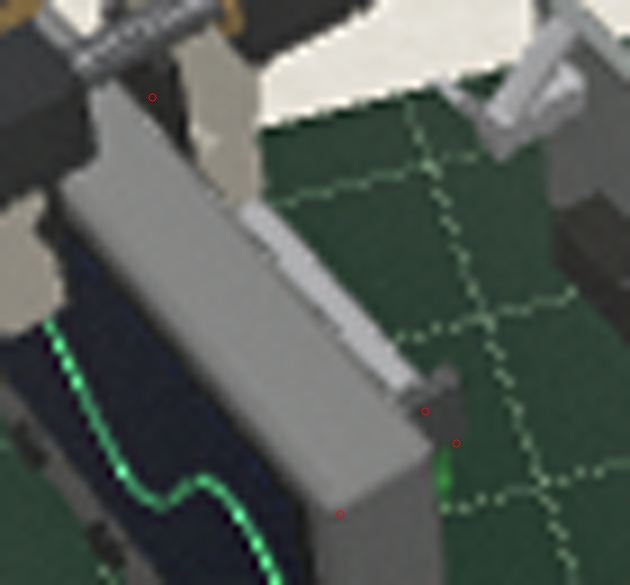

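Run:
```python
from h import *
np.set_printoptions(precision=4,suppress=True)
def pc(p): return ((p[0]+.5)/9-.5+205,(p[1]+.5)/9-.5+225)
T=np.array([.4217,-.1779,.3851]);y=np.radians(19.6);R=np.array([[np.cos(y),-np.sin(y),0],[np.sin(y),np.cos(y),0],[0,0,1]])
for nm,p,z in(('back',(432,448),-.033),('front',(322,512),-.033),('barend',(408,388),-.096),('bartop_at lug',(415,375),-.0925),('bar vis',(255,212),-.0925)):
    print(nm,R.T@(onz('side',pc(p),T[2]+z)-T))
# earlier picture: rack board corners from side, to compare with top
def q(p): return ((p[0]+.5)/6-.5+170,(p[1]+.5)/6-.5+120)
P=np.array([onz('side',q(p),.012) for p in [(460,242),(522,522),(112,578),(95,288)]]);print(P,P.mean(0))
y=np.radians(-6.2);R=np.array([[np.cos(y),-np.sin(y),0],[np.sin(y),np.cos(y),0],[0,0,1]]);T=np.array([.4458,.3338,.180])
for nm,p,z in(('R back',(203,313),-.033),('R front',(160,318),-.033),('bar R',(262,325),-.096),('bar L',(248,215),-.096)):
    print(nm,R.T@(onz('side',q(p),T[2]+z)-T))
def t(p): return ((p[0]+.5)/6-.5+75,(p[1]+.5)/6-.5+190)
for nm,p,z in(('R back',(557,378),-.033),('R front',(550,437),-.033),('bar R',(480,320),-.096),('bar L',(242,294),-.096)):
    print('top',nm,R.T@(onz('top',t(p),T[2]+z)-T))
```

```text
back [ 0.0075 -0.0935 -0.033 ]
front [-0.013  -0.0929 -0.033 ]
barend [ 0.0334 -0.0413 -0.096 ]
bartop_at lug [ 0.0348 -0.0419 -0.0925]
bar vis [ 0.0323  0.008  -0.0925]
[[0.5988 0.4145 0.012 ]
 [0.5737 0.1967 0.012 ]
 [0.38   0.2224 0.012 ]
 [0.4036 0.4394 0.012 ]] [0.489  0.3182 0.012 ]
R back [ 0.0112 -0.0982 -0.033 ]
R front [-0.0076 -0.0975 -0.033 ]
bar R [ 0.034  -0.0361 -0.096 ]
bar L [ 0.0343  0.0507 -0.096 ]
top R back [ 0.0112 -0.0915 -0.033 ]
top R front [-0.0104 -0.0923 -0.033 ]
top bar R [ 0.0333 -0.0438 -0.096 ]
top bar L [ 0.0326  0.0498 -0.096 ]
```

```bash
python3 -m creep '[[0,0,0,0.001,-0.008,0,0],[0,0,0,0.002,-0.018,0,0],[0,0,0,0.003,-0.028,0,0],[0,0,0,0.004,-0.038,0,0],[0,0,0,0.005,-0.048,0,0],[0,0,0,0.005,-0.057,0,0],[0,0,0,0.005,-0.064,0,0],[0,0,0,0.005,-0.068,0,0],[0,0,0,0.005,-0.068,0,0],[0,0,0,0.005,-0.068,0,0]]';python3 - <<'E'
from h import *
o=ctrl.get_obs();print(o['tool_pos'],o['orientation'],o['force'],o['moment'],o['opening'])
im=ctrl.snapshot('side');cv2.imwrite(f'pics/side4.png',im)
cv2.imwrite(f'pics/side4c.png',cv2.resize(im[200:300,230:350],None,fx=6,fy=6,interpolation=cv2.INTER_CUBIC))
E
```

```text
clock: 7.15
tool_pos: [0.4874, -0.1603, 0.385]
orientation: [180.0, 0.0, -70.4]
force: [0.7, 0.3, -5.1]
opening: 0.0217
[ 0.48740198 -0.16028668  0.38496381] [ 1.79964128e+02  1.09922795e-02 -7.03981306e+01] [ 0.66425917  0.27773675 -5.10877497] [ 0.04108219  0.02281982 -0.04912483] 0.021738190530743346
```

View pics/side4c.png

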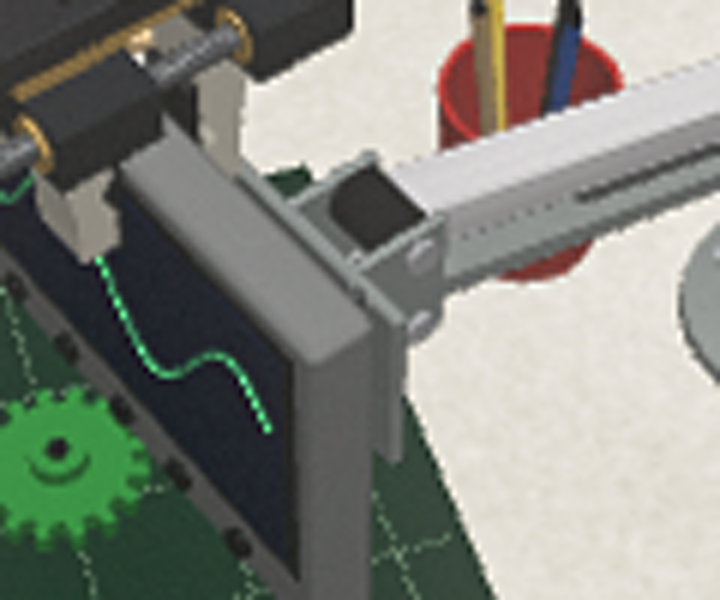

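```bash
python3 -m creep '[[0,0,0,0,0,0.004,0],[0,0,0,0,0,0.009,0],[0,0,0,0,0,0.014,0],[0,0,0,0,0,0.018,0],[0,0,0,0,0,0.021,0],[0,0,0,0,0,0.023,0],[0,0,0,0,0,0.024,0],[0,0,0,0,0,0.024,0]]';python3 -m creep '[[0,0,0,0,0,0.002,0],[0,0,0,0,0,0.004,0],[0,0,0,0,0,0.004,0],[0,0,0,0,0,0.004,0]]';python3 -m creep '[[0,0,0,0,0,0.002,0],[0,0,0,0,0,0.004,0],[0,0,0,0,0,0.004,0],[0,0,0,0,0,0.004,0]]'
```

```text
clock: 7.87
tool_pos: [0.4874, -0.1604, 0.361]
orientation: [180.0, 0.0, -70.4]
force: [-0.2, -0.4, -5.3]
opening: 0.0219
clock: 8.2
tool_pos: [0.488, -0.1603, 0.3576]
orientation: [-179.9, -0.0, -70.4]
force: [2.0, 0.4, -4.0]
opening: 0.0219
clock: 8.53
tool_pos: [0.4876, -0.1603, 0.3531]
orientation: [-180.0, -0.0, -70.4]
force: [1.6, 0.5, -4.0]
opening: 0.0221
```

```bash
python3 -m creep '[[0,0,0,0,0,0.002,0],[0,0,0,0,0,0.004,0],[0,0,0,0,0,0.006,0],[0,0,0,0,0,0.006,0],[0,0,0,0,0,0.006,0]]';python3 - <<'E'
from h import *
o=ctrl.get_obs();print(o['tool_pos'],o['orientation'],o['force'],o['moment'],o['opening'])
im=ctrl.snapshot('side');cv2.imwrite(f'pics/side5.png',im)
cv2.imwrite(f'pics/side5c.png',cv2.resize(im[200:300,230:350],None,fx=6,fy=6,interpolation=cv2.INTER_CUBIC))
E
```

```text
clock: 8.95
tool_pos: [0.4874, -0.1603, 0.347]
orientation: [180.0, 0.0, -70.4]
force: [1.2, 0.9, -3.7]
opening: 0.0219
[ 0.48739425 -0.16031071  0.346959  ] [ 1.79985429e+02  8.08460406e-03 -7.04056381e+01] [ 1.21467172  0.88316604 -3.69577525] [ 0.3002042  -0.77698896  0.0630699 ] 0.021872876990488486
```

View pics/side5c.png

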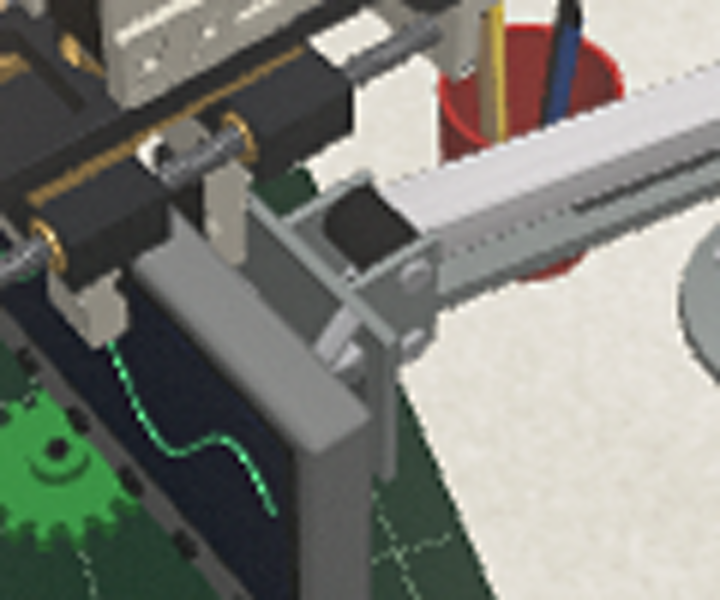

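```bash
python3 -m creep '[[0,0,0,0,0,0.002,0],[0,0,0,0,0,0.004,0],[0,0,0,0,0,0.006,0],[0,0,0,0,0,0.008,0],[0,0,0,0,0,0.008,0],[0,0,0,0,0,0.008,0]]';python3 -c "
from h import *
o=ctrl.get_obs();print(o['tool_pos'],o['force'],o['moment'])"
```

```text
clock: 9.5
tool_pos: [0.4862, -0.1606, 0.3386]
orientation: [179.8, 0.0, -70.4]
force: [-4.9, -1.2, -1.3]
opening: 0.0217
[ 0.48618759 -0.16063444  0.3385558 ] [-4.9050251  -1.23332014 -1.26628757] [-0.42309777  2.18436235  0.17433335]
```

```bash
python3 -m creep '[[0,0,0,0,0.001,0,0],[0,0,0,0,0.002,0,0],[0,0,0,0,0.002,0,0],[0,0,0,0,0.002,0,0],[0,0,0,0,0.002,0,0]]';python3 -c "
from h import *
o=ctrl.get_obs();print(o['tool_pos'],o['force'],o['moment'])"
```

```text
clock: 9.92
tool_pos: [0.4858, -0.1608, 0.3393]
orientation: [-180.0, 0.0, -70.4]
force: [-1.7, 1.2, -2.4]
opening: 0.0217
[ 0.48577124 -0.16081968  0.33925147] [-1.70594862  1.19371845 -2.39025196] [0.42807274 0.43272682 0.15404299]
```

```bash
python3 -m creep '[[0,0,0,0,0.001,0.002,0],[0,0,0,0,0.002,0.005,0],[0,0,0,0,0.0025,0.008,0],[0,0,0,0,0.003,0.011,0],[0,0,0,0,0.0036,0.014,0],[0,0,0,0,0.0042,0.017,0],[0,0,0,0,0.0047,0.02,0],[0,0,0,0,0.0052,0.023,0],[0,0,0,0,0.0056,0.026,0],[0,0,0,0,0.006,0.029,0],[0,0,0,0,0.0062,0.031,0],[0,0,0,0,0.0062,0.031,0]]';python3 -m creep '[[0,0,0,0,0,0,0],[0,0,0,0,0,0,0],[0,0,0,0,0,0,0]]';python3 -c "
from h import *
o=ctrl.get_obs();print(o['tool_pos'],o['force'],o['moment'])
im=ctrl.snapshot('side');cv2.imwrite(f'pics/side6.png',im)
cv2.imwrite(f'pics/side6c.png',cv2.resize(im[200:320,220:400],None,fx=4.4,fy=4.4,interpolation=cv2.INTER_CUBIC))"
```

```text
clock: 10.92
tool_pos: [0.4802, -0.163, 0.3079]
orientation: [-179.9, -0.0, -70.4]
force: [4.8, 1.7, -2.0]
opening: 0.0216
clock: 11.17
tool_pos: [0.4802, -0.163, 0.3082]
orientation: [-179.9, -0.0, -70.4]
force: [5.0, 2.6, -2.1]
opening: 0.0219
[ 0.48020632 -0.16299874  0.30821029] [ 5.02412459  2.60351045 -2.09301426] [ 1.08716192 -2.09588055  0.16077607]
```

View pics/side6c.png

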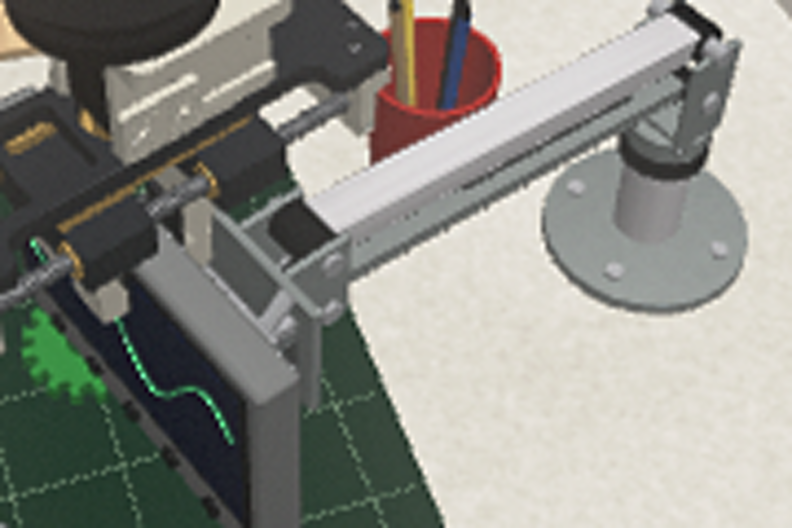

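```bash
python3 -m creep '[[0,0,0,0,-0.001,0,0],[0,0,0,0,-0.002,0,0],[0,0,0,0,-0.002,0,0],[0,0,0,0,-0.002,0,0]]';python3 -c "
from h import *
o=ctrl.get_obs();print(o['tool_pos'],o['force'],o['moment'])"
```

```text
clock: 11.55
tool_pos: [0.4807, -0.1627, 0.3078]
orientation: [179.9, 0.0, -70.4]
force: [-0.7, -0.2, -2.2]
opening: 0.0217
[ 0.48072278 -0.16271861  0.30775299] [-0.71485714 -0.24206307 -2.20521824] [-0.06391655  0.41382093  0.17835664]
```

```bash
python3 -m creep '[[0,0,0,0,0,0.002,0],[0,0,0,0,0.0005,0.005,0],[0,0,0,0,0.001,0.008,0],[0,0,0,0,0.0012,0.011,0],[0,0,0,0,0.0014,0.015,0],[0,0,0,0,0.0016,0.019,0],[0,0,0,0,0.0018,0.023,0],[0,0,0,0,0.0018,0.027,0],[0,0,0,0,0.0018,0.03,0],[0,0,0,0,0.0018,0.03,0],[0,0,0,0,0.0018,0.03,0],[0,0,0,0,0.0018,0.03,0]]';python3 -m creep '[[0,0,0,0,0,0.003,0],[0,0,0,0,0,0.006,0],[0,0,0,0,0,0.009,0],[0,0,0,0,0,0.012,0],[0,0,0,0,0,0.015,0],[0,0,0,0,0,0.015,0],[0,0,0,0,0,0.015,0],[0,0,0,0,0,0.015,0]]';python3 -c "
from h import *
o=ctrl.get_obs();print(o['tool_pos'],o['force'],o['moment'])"
```

```text
clock: 12.55
tool_pos: [0.4792, -0.163, 0.2777]
orientation: [179.9, 0.0, -70.4]
force: [-5.7, -1.1, -1.2]
opening: 0.0216
clock: 13.22
tool_pos: [0.4795, -0.163, 0.2631]
orientation: [179.9, 0.0, -70.4]
force: [-5.5, -0.7, 0.2]
opening: 0.022
[ 0.47952002 -0.16299553  0.26312288] [-5.49249692 -0.65633962  0.17611227] [-0.19257601  2.10550668  0.22669813]
```

```bash
python3 -m creep '[[0,0,0,0,0.001,0,0],[0,0,0,0,0.0018,0,0],[0,0,0,0,0.0018,0,0],[0,0,0,0,0.0018,0,0],[0,0,0,0,0.0018,0,0],[0,0,0,0,0.0018,0,0]]';python3 -c "
from h import *
for i in range(4):
    o=ctrl.get_obs();print(o['clock'],o['tool_pos'],o['force'],o['moment'])
    ctrl.snapshot('side')"
```

```text
clock: 13.72
tool_pos: [0.479, -0.1635, 0.2636]
orientation: [-179.9, -0.0, -70.4]
force: [-0.1, 2.0, 0.3]
opening: 0.022
13.7167 [ 0.47901675 -0.16345132  0.26360149] [-0.12814283  1.99107043  0.31474557] [ 0.94376399 -0.34389891  0.24001863]
13.7667 [ 0.47900334 -0.1634285   0.26357141] [1.23307612 1.98551824 1.21487238] [ 0.94844018 -0.46659708  0.29293313]
13.8167 [ 0.4789862  -0.16345324  0.26352508] [0.71983854 1.56174826 0.21471949] [ 0.99125963 -0.59156639  0.22146772]
13.8667 [ 0.47897864 -0.163468    0.26351224] [0.78912824 1.4941121  0.62986871] [ 0.99257933 -0.7349701   0.22509019]
```

```bash
cat >> h.py <<'E'
def avg(n=30):
    F=[];M=[]
    for i in range(n):
        o=ctrl.get_obs();F.append(o['force']);M.append(o['moment']);im=ctrl.snapshot('side')
    F=np.array(F);print('t',o['clock'],'F',F.mean(0).round(3),'sd',F.std(0).round(2),'M',np.mean(M,0).round(3),'tcp',np.round(o['tool_pos'],4),np.round(o['orientation'],2),'half means',F[:n//2,2].mean().round(3),F[n//2:,2].mean().round(3))
    return im
E
python3 -c "
from h import *
im=avg(30);cv2.imwrite('pics/side7.png',im)
cv2.imwrite(f'pics/side7c.png',cv2.resize(im[200:320,220:400],None,fx=4.4,fy=4.4,interpolation=cv2.INTER_CUBIC))"
```

```text
t 15.3667 F [4.082 2.715 0.169] sd [0.86 0.53 0.45] M [ 1.398 -1.808  0.218] tcp [ 0.4789 -0.1635  0.2634] [-1.7991e+02 -2.0000e-02 -7.0400e+01] half means 0.219 0.119
```

View pics/side7c.png

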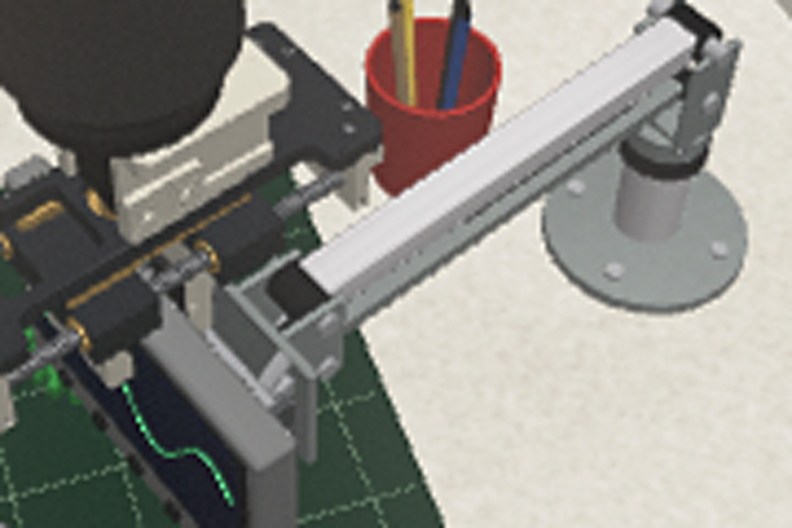

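```bash
python3 -m creep '[[0,0,0,0,-0.0008,0,0],[0,0,0,0,-0.0008,0,0],[0,0,0,0,-0.0008,0,0],[0,0,0,0,-0.0008,0,0]]';python3 -c "
from h import *
avg(16)
o=ctrl.get_obs();p=o['tool_pos'][:2];post=np.array([.8015,-.045]);yw=np.radians(o['orientation'][2])
R0=np.array([[np.cos(yw),np.sin(yw)],[np.sin(yw),-np.cos(yw)]])
for a in range(1,21):
    t=-np.radians(a);R=np.array([[np.cos(t),-np.sin(t)],[np.sin(t),np.cos(t)]])
    q=post+R@(p-post);print(a,round(-t,4),(R0@(q-p)).round(4),q.round(4))
"
```

```text
clock: 15.75
tool_pos: [0.479, -0.1634, 0.2632]
orientation: [-180.0, -0.0, -70.4]
force: [4.6, 1.2, 1.4]
opening: 0.022
t 16.5 F [3.635 1.734 0.088] sd [0.42 0.44 0.47] M [ 1.001 -1.706  0.203] tcp [ 0.479  -0.1634  0.2632] [-1.7999e+02 -1.0000e-02 -7.0400e+01] half means 0.136 0.041
1 0.0175 [-0.006  0.   ] [ 0.477  -0.1577]
2 0.0349 [-0.012  -0.0001] [ 0.4751 -0.152 ]
3 0.0524 [-0.018  -0.0003] [ 0.4733 -0.1463]
4 0.0698 [-0.024  -0.0006] [ 0.4715 -0.1406]
5 0.0873 [-0.03  -0.001] [ 0.4699 -0.1348]
6 0.1047 [-0.0359 -0.0015] [ 0.4684 -0.129 ]
7 0.1222 [-0.0419 -0.0021] [ 0.467  -0.1232]
8 0.1396 [-0.0478 -0.0029] [ 0.4657 -0.1173]
9 0.1571 [-0.0538 -0.0037] [ 0.4645 -0.1115]
10 0.1745 [-0.0597 -0.0046] [ 0.4634 -0.1056]
11 0.192 [-0.0656 -0.0057] [ 0.4624 -0.0997]
12 0.2094 [-0.0715 -0.0068] [ 0.4615 -0.0937]
13 0.2269 [-0.0774 -0.008 ] [ 0.4607 -0.0878]
14 0.2443 [-0.0832 -0.0094] [ 0.46   -0.0818]
15 0.2618 [-0.089  -0.0108] [ 0.4594 -0.0759]
16 0.2793 [-0.0948 -0.0124] [ 0.4589 -0.0699]
17 0.2967 [-0.1006 -0.014 ] [ 0.4585 -0.0639]
18 0.3142 [-0.1063 -0.0158] [ 0.4582 -0.0579]
19 0.3316 [-0.112  -0.0176] [ 0.4581 -0.0519]
20 0.3491 [-0.1177 -0.0196] [ 0.458  -0.0459]
```

```bash
python3 -m creep '[[0,0,0,0,-0.0012,0,0],[0,0,0,0,-0.0012,0,0],[0,0,0,0,-0.0012,0,0],[0,0,0,0,-0.0012,0,0]]';python3 -c "
from h import *
avg(16)"
```

```text
clock: 16.88
tool_pos: [0.4793, -0.1631, 0.2628]
orientation: [179.9, 0.0, -70.4]
force: [0.3, -0.2, 0.1]
opening: 0.0219
t 17.6333 F [-2.049 -0.621 -0.063] sd [1.21 0.51 0.46] M [0.036 0.736 0.218] tcp [ 0.4795 -0.163   0.2629] [ 1.7992e+02  2.0000e-02 -7.0410e+01] half means 0.003 -0.13
```

```bash
python3 -m creep '[[0,0,0.006,-0.002,0,0,0],[0,0,0.0175,-0.006,0,0,0],[0,0,0.0349,-0.012,-0.0001,0,0],[0,0,0.0524,-0.018,-0.0003,0,0],[0,0,0.0698,-0.024,-0.0006,0,0],[0,0,0.0873,-0.03,-0.001,0,0],[0,0,0.1047,-0.0359,-0.0015,0,0],[0,0,0.1222,-0.0419,-0.0021,0,0],[0,0,0.1396,-0.0478,-0.0029,0,0],[0,0,0.1571,-0.0538,-0.0037,0,0],[0,0,0.1658,-0.0567,-0.0041,0,0],[0,0,0.1658,-0.0567,-0.0041,0,0]]';python3 -m creep '[[0,0,0,0,0,0,0],[0,0,0,0,0,0,0]]';python3 -c "
from h import *
avg(8)
o=ctrl.get_obs();p=o['tool_pos'][:2];post=np.array([.8015,-.045]);yw=np.radians(o['orientation'][2])
R0=np.array([[np.cos(yw),np.sin(yw)],[np.sin(yw),-np.cos(yw)]])
print(np.linalg.norm(p-post))
d=np.degrees(yw)+90
for a in list(range(1,11))+[d]:
    t=-np.radians(a);R=np.array([[np.cos(t),-np.sin(t)],[np.sin(t),np.cos(t)]])
    q=post+R@(p-post);print(a,round(-t,4),(R0@(q-p)).round(4),q.round(4))
"
```

```text
clock: 18.68
tool_pos: [0.4642, -0.1074, 0.2629]
orientation: [179.9, 0.0, -79.9]
force: [-6.0, 0.1, 0.2]
opening: 0.0219
clock: 18.85
tool_pos: [0.4642, -0.1077, 0.2628]
orientation: [179.9, 0.0, -79.9]
force: [-5.6, 1.0, -0.1]
opening: 0.0218
t 19.2 F [-5.274  0.628 -0.378] sd [0.4  0.41 0.25] M [0.3   1.943 0.24 ] tcp [ 0.4642 -0.1078  0.2628] [ 1.7993e+02  4.0000e-02 -7.9930e+01] half means -0.211 -0.545
0.34305998405694654
1 0.0175 [-0.006 -0.   ] [ 0.4632 -0.1019]
2 0.0349 [-0.012  -0.0001] [ 0.4623 -0.096 ]
3 0.0524 [-0.018  -0.0003] [ 0.4614 -0.0901]
4 0.0698 [-0.0239 -0.0006] [ 0.4607 -0.0841]
5 0.0873 [-0.0299 -0.0011] [ 0.46   -0.0782]
6 0.1047 [-0.0359 -0.0016] [ 0.4595 -0.0722]
7 0.1222 [-0.0418 -0.0022] [ 0.4591 -0.0662]
8 0.1396 [-0.0478 -0.0029] [ 0.4588 -0.0603]
9 0.1571 [-0.0537 -0.0038] [ 0.4586 -0.0543]
10 0.1745 [-0.0596 -0.0047] [ 0.4585 -0.0483]
10.065379302539966 0.1757 [-0.06   -0.0048] [ 0.4585 -0.0479]
```

```bash
python3 -m creep '[[0,0,0.006,-0.002,0.001,0,0],[0,0,0.0175,-0.006,0.001,0,0],[0,0,0.0349,-0.012,0.001,0,0],[0,0,0.0524,-0.018,0.0008,0,0],[0,0,0.0698,-0.0239,0.0005,0,0],[0,0,0.0873,-0.0299,0,0,0],[0,0,0.1047,-0.0359,-0.0005,0,0],[0,0,0.1222,-0.0418,-0.001,0,0],[0,0,0.1396,-0.0478,-0.0017,0,0],[0,0,0.1571,-0.0537,-0.0026,0,0],[0,0,0.1757,-0.06,-0.0036,0,0],[0,0,0.1757,-0.06,-0.0036,0,0]]';python3 -m creep '[[0,0,0,0,0,0,0],[0,0,0,0,0,0,0],[0,0,0,0,0,0,0]]';python3 -c "
from h import *
im=avg(24)
cv2.imwrite('pics/side8.png',im);cv2.imwrite('pics/top8.png',ctrl.snapshot('top'))
cv2.imwrite(f'pics/side8c.png',cv2.resize(im[180:320,200:400],None,fx=4,fy=4,interpolation=cv2.INTER_CUBIC))"
```

```text
clock: 20.25
tool_pos: [0.4579, -0.0471, 0.2632]
orientation: [-180.0, 0.1, -90.0]
force: [-3.7, 0.3, -0.0]
opening: 0.0219
clock: 20.5
tool_pos: [0.458, -0.0483, 0.2632]
orientation: [-180.0, 0.0, -90.0]
force: [-3.7, 1.6, 0.8]
opening: 0.0219
t 21.65 F [-3.278  1.259 -0.263] sd [0.53 0.51 0.59] M [0.74  1.141 0.332] tcp [ 0.458  -0.0485  0.2632] [-180.     -0.    -89.97] half means -0.212 -0.314
```

View pics/side8c.png

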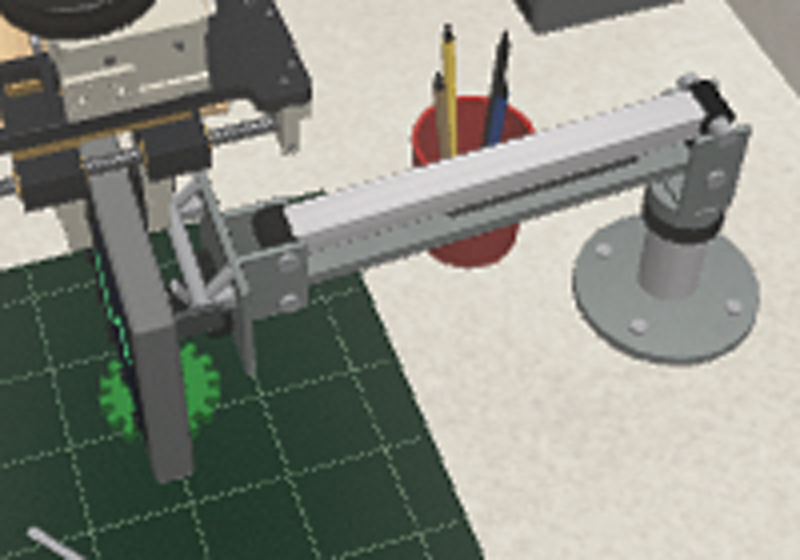

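View pics/top8.png

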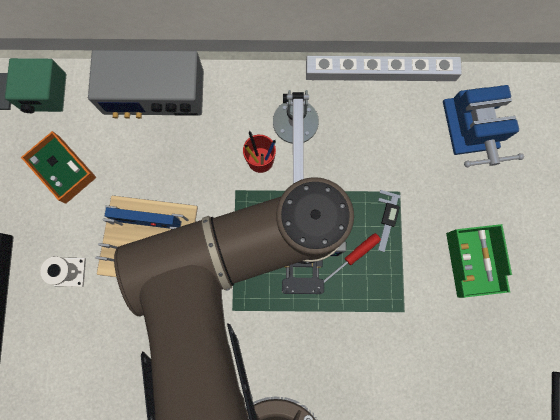

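```bash
python3 -c "
import cv2
im=cv2.imread('pics/side8.png')
cv2.imwrite(f'pics/side8d.png',cv2.resize(im[215:275,215:285],None,fx=10,fy=10,interpolation=cv2.INTER_CUBIC))"
```

```text
(no output)
```

View pics/side8d.png

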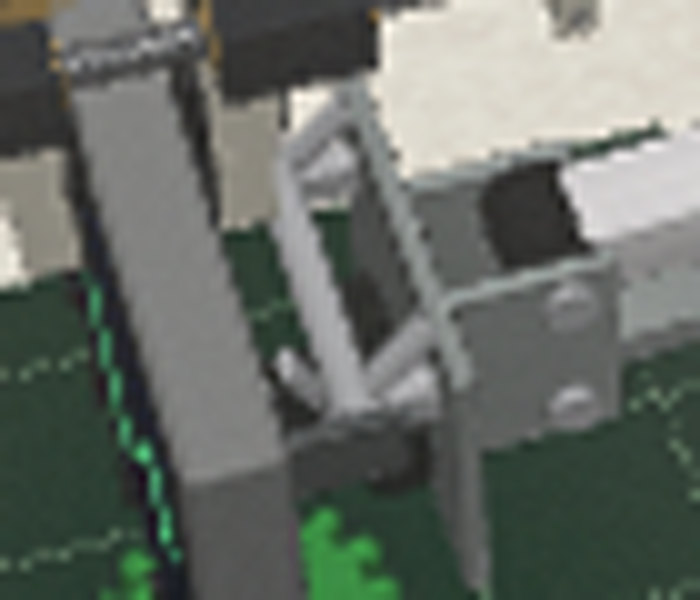

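```bash
python3 -c "
import cv2
im=cv2.imread('pics/top8.png')
cv2.imwrite('pics/top8d.png',cv2.resize(im[85:195,265:330],None,fx=7,fy=5.4,interpolation=cv2.INTER_CUBIC))"
```

```text
(no output)
```

View pics/top8d.png

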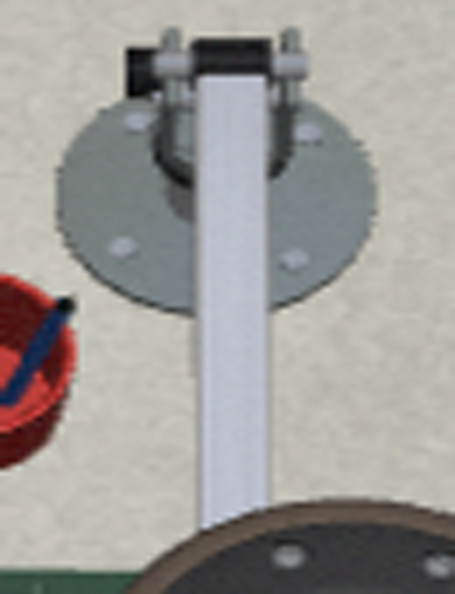

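```bash
python3 -c "
from h import *
t=lambda x,y:((x+.5)/7-.5+265,(y+.5)/5.4-.5+85)
for zs in((.2,.2),(.21,.195)):
  for a,b in(((198,85),(202,515)),((268,85),(270,490)),((233,85),(236,500))):
    A=onz('top',t(*a),zs[0]);B=onz('top',t(*b),zs[1]);d=A-B;print(A.round(4),B.round(4),np.degrees(np.arctan2(d[1],d[0])).round(2))
"
```

```text
[ 0.7816 -0.0319  0.2   ] [ 0.6008 -0.0336  0.2   ] 0.55
[ 0.7818 -0.054   0.2   ] [ 0.6111 -0.0545  0.2   ] 0.16
[ 0.7817 -0.0429  0.2   ] [ 0.607 -0.044  0.2  ] 0.36
[ 0.7776 -0.0316  0.21  ] [ 0.6019 -0.0337  0.195 ] 0.69
[ 0.7778 -0.0536  0.21  ] [ 0.6123 -0.0547  0.195 ] 0.41
[ 0.7777 -0.0426  0.21  ] [ 0.6081 -0.0442  0.195 ] 0.56
```

```bash
python3 -m creep '[[0,0,0,-0.0005,0.0006,0,0],[0,0,0,-0.0005,0.0006,0,0],[0,0,0,-0.0005,0.0006,0,0]]';python3 -c "
from h import *
im=avg(12)";python3 -m creep '[[0.005,0,0,0,0.0005,0.0002,0],[0.01,0,0,0,0.001,0.0003,0],[0.015,0,0,0,0.0015,0.0005,0],[0.02,0,0,0,0.002,0.0007,0],[0.025,0,0,0,0.0024,0.0008,0],[0.03,0,0,0,0.0029,0.001,0],[0.03,0,0,0,0.0029,0.001,0],[0.03,0,0,0,0.0029,0.001,0]]';python3 -c "
from h import *
im=avg(16)"
```

```text
clock: 22.0
tool_pos: [0.4578, -0.0479, 0.2634]
orientation: [-179.9, 0.0, -90.0]
force: [-1.4, -0.4, 0.2]
opening: 0.0218
t 22.55 F [-0.131  0.263 -0.029] sd [0.75 0.52 0.5 ] M [ 0.304 -0.222  0.247] tcp [ 0.4577 -0.0479  0.2633] [-179.95    0.    -89.97] half means -0.089 0.031
clock: 23.27
tool_pos: [0.4547, -0.0479, 0.2624]
orientation: [-178.2, 0.0, -90.0]
force: [2.8, 1.0, 0.0]
opening: 0.0217
t 24.0167 F [3.841 0.493 0.262] sd [0.65 0.53 0.61] M [ 0.344 -1.639  0.231] tcp [ 0.4547 -0.0479  0.2623] [-1.7825e+02  1.0000e-02 -8.9970e+01] half means 0.185 0.34
```

```bash
python3 -m creep '[[0,0,0,0,-0.0006,0,0],[0,0,0,0,-0.001,0,0],[0,0,0,0,-0.001,0,0],[0,0,0,0,-0.001,0,0]]';python3 -c "
from h import *
im=avg(20)
cv2.imwrite('pics/side9d.png',cv2.resize(im[215:275,215:285],None,fx=8,fy=8,interpolation=cv2.INTER_CUBIC))"
```

```text
clock: 24.4
tool_pos: [0.455, -0.048, 0.2619]
orientation: [-178.3, -0.0, -90.0]
force: [1.0, 2.0, 0.7]
opening: 0.0218
t 25.35 F [-0.423  1.465 -0.071] sd [1.16 0.56 0.52] M [0.679 0.024 0.304] tcp [ 0.4551 -0.048   0.262 ] [-1.7833e+02 -1.0000e-02 -8.9980e+01] half means -0.092 -0.051
```

View pics/side9d.png

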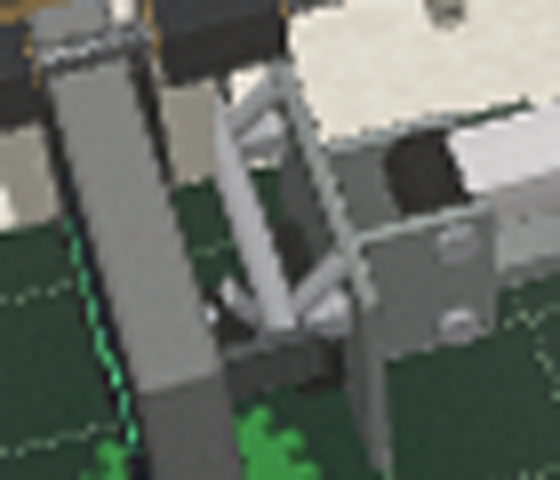

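```bash
python3 -m creep '[[0,0,0,-0.0006,0,0,0],[0,0,0,-0.0006,0,0,0],[0,0,0,-0.0006,0,0,0]]';python3 -c "
from h import *
im=avg(14);cv2.imwrite('pics/side10.png',im)"
```

```text
clock: 25.65
tool_pos: [0.4551, -0.0475, 0.262]
orientation: [-178.3, -0.0, -90.0]
force: [-3.3, 0.3, 0.7]
opening: 0.0219
t 26.3 F [-3.807  0.209  0.004] sd [0.79 0.55 0.53] M [0.144 1.431 0.23 ] tcp [ 0.4552 -0.0474  0.2621] [-1.7832e+02 -1.0000e-02 -8.9980e+01] half means 0.047 -0.04
```

```bash
python3 -m creep '[[0,0,0,0,0.0006,0,0],[0,0,0,0,0.0006,0,0],[0,0,0,0,0.0006,0,0],[0,0,0,0,0.0006,0,0],[0,0,0,0,0.0006,0,0],[0,0,0,0,0.0006,0,0]]';python3 -c "
from h import *
im=avg(10);cv2.imwrite('pics/side10.png',im)"
```

```text
clock: 26.85
tool_pos: [0.455, -0.0473, 0.2623]
orientation: [-178.3, 0.0, -90.0]
force: [-2.5, 0.6, -0.1]
opening: 0.022
t 27.3 F [-2.335  0.17   0.166] sd [0.46 0.57 0.36] M [0.14  1.    0.206] tcp [ 0.455  -0.0473  0.2623] [-178.26    0.    -89.97] half means 0.078 0.254
```

```bash
python3 -m creep '[[0,0,0,0,0.0003,0,0],[0,0,0,0,0.0003,0,0],[0,0,0,0,0.0003,0,0.27],[0,0,0,0,0.0003,0,0.29],[0,0,0,0,0.0003,0,0.31],[0,0,0,0,0.0003,0,0.31]]';python3 -c "
from h import *
b=cv2.imread('pics/side10.png')
im=ctrl.snapshot('side');cv2.imwrite('pics/side11.png',im)
o=ctrl.get_obs();print(o['force'],o['opening'],o['tool_pos'])
cv2.imwrite('pics/cmp11.png',cv2.resize(np.hstack([x[205:300,205:285] for x in (b,im)]),None,fx=5,fy=5,interpolation=cv2.INTER_CUBIC))"
```

```text
clock: 27.85
tool_pos: [0.4549, -0.0473, 0.2623]
orientation: [-178.2, 0.0, -90.0]
force: [-0.2, -0.6, -1.5]
opening: 0.0266
[-0.08813455 -0.51586055 -0.13760278] 0.027132855521026764 [ 0.45482844 -0.04731543  0.26230816]
```

View pics/cmp11.png

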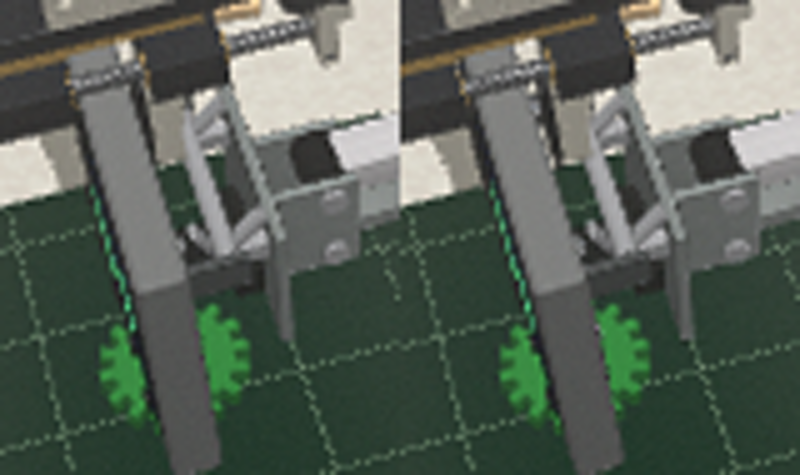

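```bash
python3 -m creep '[[0,0,0,0,0,0,0.32],[0,0,0,0,0,0,0.34],[0,0,0,0,0,0,0.37],[0,0,0,0,0,0,0.4],[0,0,0,0,0,0,0.45],[0,0,0,0,0,0,0.5],[0,0,0,0,0,0,0.5],[0,0,0,0,0,0,0.5]]';python3 -c "
from h import *
im=avg(12);cv2.imwrite('pics/side12.png',im);print(ctrl.get_obs()['opening'])
b=cv2.imread('pics/side11.png')
cv2.imwrite('pics/cmp12.png',cv2.resize(np.hstack([x[205:300,205:285] for x in (b,im)]),None,fx=5,fy=5,interpolation=cv2.INTER_CUBIC))"
```

```text
clock: 28.57
tool_pos: [0.4546, -0.0473, 0.2622]
orientation: [-178.3, 0.0, -90.0]
force: [-0.1, 0.2, -0.8]
opening: 0.0436
t 29.1167 F [ 0.    -0.009  0.188] sd [0.28 0.37 0.66] M [0.086 0.061 0.018] tcp [ 0.4545 -0.0474  0.2621] [-178.29    0.    -89.97] half means 0.374 0.001
0.04408293300225006
```

View pics/cmp12.png

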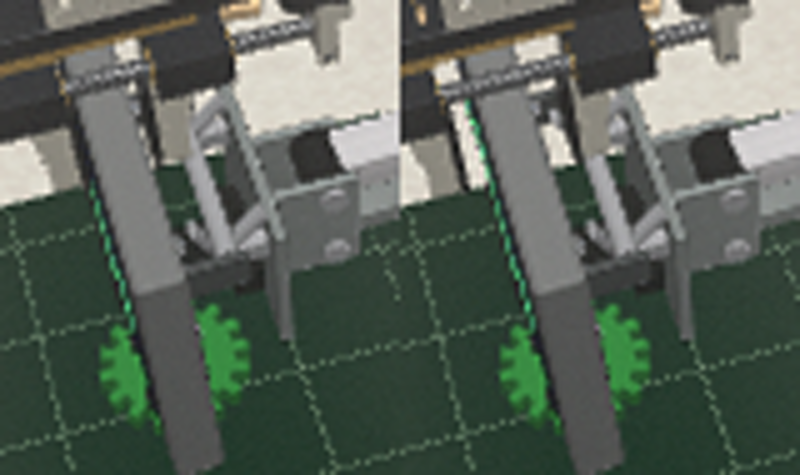

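```bash
python3 -m creep '[[0,0,0,0,0,-0.005,0.5],[0,0,0,0,0,-0.012,0.5],[0,0,0,0,0,-0.022,0.5],[0,0,0,0,0,-0.034,0.5],[0,0,0,0,0,-0.048,0.5],[0,0,0,0,0,-0.065,0.5],[0,0,0,0,0,-0.085,0.5],[0,0,0,0,0,-0.105,0.5],[0,0,0,0,0,-0.125,0.5],[0,0,0,0,0,-0.14,0.5],[0,0,0,0,0,-0.15,0.5],[0,0,0,0,0,-0.15,0.5]]';python3 -m creep '[[0,0,0,-0.01,0,0,0.5],[0,0,0,-0.03,0,0,0.5],[0,0,0,-0.06,0,0,0.5],[0,0,0,-0.09,0,0,0.5],[0,0,0,-0.12,0,0,0.5],[0,0,0,-0.15,0,0,0.5],[0,0,0,-0.18,0,0,0.5],[0,0,0,-0.21,0,0,0.5],[0,0,0,-0.24,0,0,0.5],[0,0,0,-0.27,0,0,0.5],[0,0,0,-0.29,0,0,0.5],[0,0,0,-0.3,0,0,0.5]]';python3 -c "
from h import *
for n in('side','top'):
    im=ctrl.snapshot(n);cv2.imwrite(f'pics/{n}13.png',im)
    c=im[190:310,200:400] if n=='side' else im[85:255,240:350]
    f=4 if n=='side' else 3.5
    cv2.imwrite(f'pics/{n}13c.png',cv2.resize(c,None,fx=f,fy=f,interpolation=cv2.INTER_CUBIC))
print(ctrl.get_obs()['clock'])"
```

```text
clock: 30.17
tool_pos: [0.4506, -0.0474, 0.415]
orientation: [-178.0, 0.0, -90.0]
force: [1.0, 0.7, 0.5]
opening: 0.0439
clock: 31.17
tool_pos: [0.4492, 0.2552, 0.4105]
orientation: [-178.4, -0.1, -89.9]
force: [0.4, 0.0, 0.3]
opening: 0.044
31.2667
```

View pics/side13c.png

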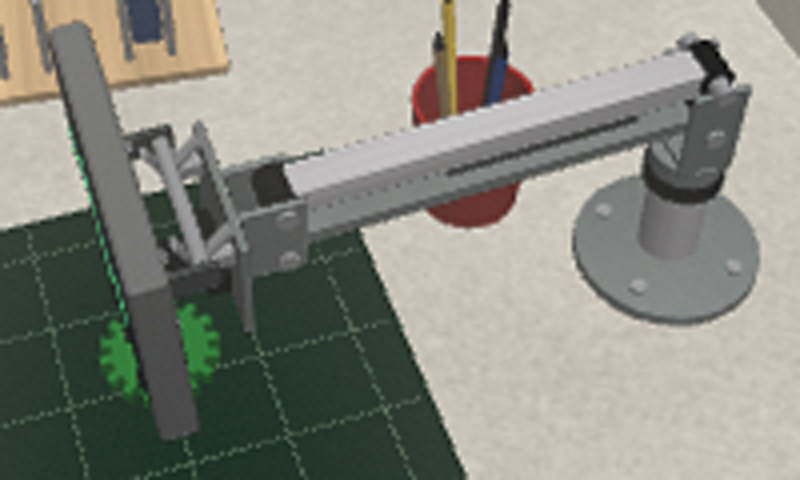

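View pics/top13.png

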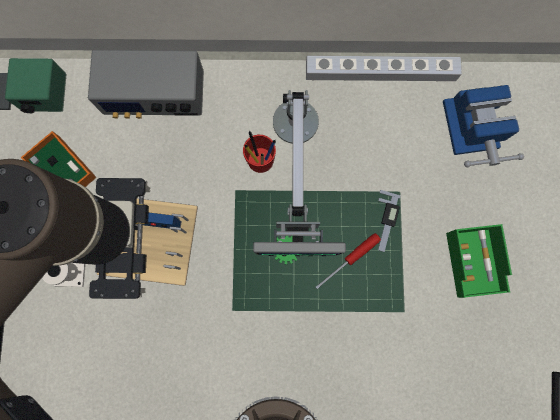

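View pics/top13c.png

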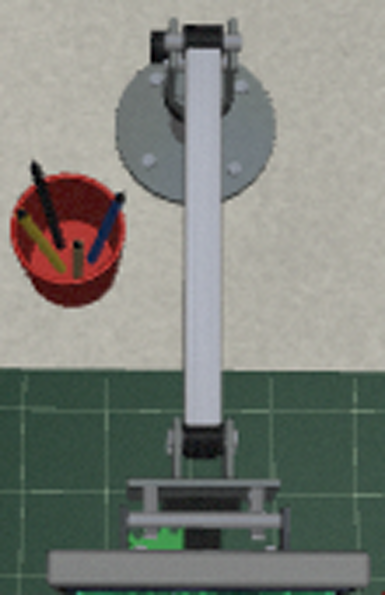

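```bash
python3 -m creep '[[0,0,0,0,0,0,0.5],[0,0,0,0,0,0,0.5],[0,0,0,0,0,0,0.5],[0,0,0,0,0,0,0.5],[0,0,0,0,0,0,0.5],[0,0,0,0,0,0,0.5],[0,0,0,0,0,0,0.5],[0,0,0,0,0,0,0.5]]';python3 -c "
from h import *
a=cv2.imread('pics/top13.png');im=ctrl.snapshot('top');s0=cv2.imread('pics/side13.png');s1=ctrl.snapshot('side')
print('diff',cv2.absdiff(a,im)[85:300,235:410].max(),cv2.absdiff(s0,s1)[190:310,200:400].max())
t0=cv2.imread('pics/top0.png')
g=cv2.cvtColor(im,cv2.COLOR_BGR2GRAY).astype(float)
E=[]
for u in range(260,340,2):
    col=g[236:252,u];d=np.diff(col)
    k=int(np.argmax(d[:9]));
    E.append((u,236+k+.5))
P=np.array([onz('top',e,.228) for e in E])[:,:2].astype(np.float32)
v=cv2.fitLine(P,cv2.DIST_HUBER,0,.001,.001).ravel();print(np.degrees(np.arctan2(v[1],v[0])),v,np.array(E)[::8].tolist())
print('gear/driver/caliper change', cv2.absdiff(t0,im)[185:300,350:410].max(),cv2.absdiff(t0,im)[125:175,235:275].max(), cv2.absdiff(t0,im)[257:264,275:300].max())
"
```

```text
clock: 31.93
tool_pos: [0.4499, 0.2525, 0.4122]
orientation: [-178.3, 0.0, -90.0]
force: [-0.3, -0.4, 0.5]
opening: 0.0439
diff 20 9
-89.55675 [ 0.00773608 -0.9999701   0.46326053 -0.03185478] [[260.0, 242.5], [276.0, 242.5], [292.0, 242.5], [308.0, 242.5], [324.0, 242.5]]
gear/driver/caliper change 78 19 12
```

```bash
python3 -c "
from h import *
t0=cv2.imread('pics/top0.png');im=cv2.imread('pics/top13.png');d=cv2.absdiff(t0,im).max(2)
print('caliper',d[185:252,378:410].max(),'driver',d[255:292,312:350].max())
ctrl.close_job()"
```

```text
caliper 19 driver 64
the job is handed in; nothing more can be done
```

```bash
python3 -c "
import cv2,numpy as np
d=cv2.absdiff(cv2.imread('pics/top0.png'),cv2.imread('pics/top13.png')).max(2)
y,x=np.where(d[255:292,312:350]>25);print(len(y),x.min()+312,x.max()+312,y.min()+255,y.max()+255)"
```

```text
6 312 325 255 255
```

The display now hangs by its bar in both hooks of the spring arm, square to the bench's front edge with its screen towards the robot. I handed the job in at about 32 s of the 72 s allowed.

**What I did:**
- I gripped the display by its top edge, lifted it out of the rack's front slot and set the bar into both hooks.
- I held it while the arm sank about 90 mm, until the vertical force on the gripper averaged about 0 N.
- Still holding it, I swung the arm 19.6° round its post, tilted the display about 1.7° so the foot leaned towards the stop, and let go in small steps.

**What the last checks showed:**
- **Hang:** side pictures before and after release show the bar in both hooks. The display did not rise or sink.
- **Rest:** the last two picture pairs, 0.67 s apart, show only noise-level changes around the display and arm.
- **Squareness:** the gripper stood at 0.0° just before release. The display's top edge then measured about 0.4° off square in the top view, and an earlier look at the boom gave 0.4 to 0.6°. That is close to what the pixels can resolve.
- **Other things:** caliper and cup show no change beyond noise. The six changed pixels near the screwdriver are one row at the display's edge. The gear is partly hidden by the display; the part I could see is unchanged. The supply stood in its slot in the last top picture, but I did not compare it in numbers.

**What disagreed:** while I was holding the display, the sideways force towards or away from the post wandered up to about 6 N. I corrected it several times, and it was about 2 N just before I let go.

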